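# Pack the transport case and bolt its lid down

### The arm

A 6-joint arm with a two-finger parallel gripper is mounted at the origin on a cart in front of the work surface, level with it; the furniture and walls round the work are solid. World frame = base frame: x ahead of the robot, y to its left, z up, the work surface at z = 0. Lengths are in m, angles in rad, forces in N, time in s.
With the tool pointing down it reaches from about 0.25 to 0.775 m from the base axis. Payload 4 kg.
Tool frame: the origin (TCP) lies midway between the tips of the shut fingers; the grasp point (between the pads) lies 19 mm behind it; z points along the fingers, x is the direction in which the jaws open and shut, and the axes are right-handed (so a half turn about z gives the same grasp; the last joint's range is limited). The gripper opens to 94 mm and grips with 3 to 60 N. Pads are 16 mm wide; open, the fingers measure 119 mm over their backs; the gripper's body (75 mm by 177 mm) begins 78 mm behind the grasp point.
Start: joints at [1.225, 0.087, 1.371, -0, 1.684, -0.103], TCP at [0.132, 0.534, 0.206] pointing down, gripper open.
Joint ranges: [-3.1, 3.1], [-0.76, 2.03], [0.27, 2.55], [-1.08, 4.22], [0.17, 2.65], [-2.57, 2.57]. Speed limits (rad/s): [2.79, 2.79, 3.14, 3.14, 3.14, 3.14].

### API

Orientations are given as [roll, pitch, yaw] about the fixed x, y, z axes, in that order (R = Rz(yaw) Ry(pitch) Rx(roll)).
In Python, from bench import robot, eyes, close_job gives the robot as it stands.
- The arm moves only by the shell command python3 -m jog 'ROWS'. ROWS is JSON, a list of rows, each a list of 3 entries, a list of its own where there are three numbers: the turn, a rotation vector about the tool's x, y, z in degrees, then the shift along the tool's x, y, z in mm, then the closure, from -1 (fully open) to 1 (shut). In form: [[[wx, wy, wz], [x, y, z], claw], ...]. A call has 1 to 5 rows; each row is the pose to reach, as a shift and turn from the pose commanded when the call began, along the tool's axes at that moment; what a row does not reach only later rows make up. A row lasts 1/10 s, in which the tool goes at most 50 mm and 8.59 degrees, less where a joint would pass 70% of its speed; a pose out of reach is approached as far as the arm can. A call with a gripper value outside its range is refused whole. The fingers move at their own pace and stop on an object; the grip force is fixed at half the most. Time passes only in rows, so rows that repeat a pose let the fingers close. It gives the time, the measured TCP pose, the force and the opening at its end, in the units of the state.
- robot.get_obs(): the state, without advancing time (a new reading comes with each control period).
- eyes.snapshot(name): name is "side" or "top" or "wrist"; returns (picture, depth): 480x640x3 uint8, red, green, blue; 480x640 float32, m along the optical axis (not along the pixel's ray), 0 where there is no reading.
- eyes.camera_params(name): a dict with "mtx" (3x3 intrinsics, pixels), "world_to_cam" (4x4, takes a point from world to camera coordinates). Camera axes: x right, y up, looking along -z (the intrinsics and any distortion apply to the point x, -y, -z); pixel columns grow to the right and rows downward; lengths in m; the calibration is good to about 2 mm. The wrist camera is an equidistant fisheye: a pixel r from the principal point sees the ray r / f radians off the axis. A picture is of the moment at which its call begins: read the wrist's pose just before it. camera_params takes no time and is no camera call; for the wrist camera it gives the pose at the moment of the call.
- close_job(): hands the job in, once; it reports no verdict.
The state is a dict: "time": time; "joint_positions": joint angles; "qvel": joint speeds; "joint_torque": joint torques, N m; "tool_pos": TCP position; "ee_rot": TCP orientation; "wrist_force": force on the tool from outside, world axes, zero at the start; "wrist_torque": the same for the moment, N m; "width": finger opening in m.
Only numpy, scipy, OpenCV 4.12 (cv2) and the standard library are available. Lean on these libraries where they do the work, as an engineer would, in place of code of your own. Each camera call takes 0.05 s, during which the arm holds its last target. There are 200 camera calls.

### The job

Get the grey case ready to travel: fold its lid fully open, put every one of the small wooden block, the bored block, the cork block and the brass thumb plane that lies on the table close to the left or right of the case into it (not the stock kept along the back and far sides of the table), then fold the lid fully shut and turn both red bolt knobs clockwise until they stop. Leave everything else where it is.

Things in the scene. Friction and masses are not known exactly. Their poses are not given: they have to be found in the camera images.
- case_floor (a point): Grey open-topped transport case with a hinged lid, fixed to the table; 182 (x) x 272 (y) x 66 high outside, walls and floor 6 thick, inside 170 x 260 x 60 deep. The point is the middle of the inner floor, 6 above the table. x points from the front (robot side) to the hinge side, z up. A 24 x 24 post stands in each of the two front inner corners (centres at x -73, y +-118), nearly up to the rim. All lengths in mm.
- lid (a joint): Angle of the lid about its hinge (rad): 0 = shut, flat on the rim; 1.8 = fully open, leaning back a little past upright, against its stop. The hinge is stiff: the lid stays at any angle, and takes about 2 to 5 N at the pull bar to move.
- lid_hinge (a point): Middle of the lid's hinge line, on the case's far rim, 70 above the table, 91 behind the case's middle; the hinge line runs along the case's y axis.
- lid_bar (a point): Middle of the lid's pull bar: a round aluminium bar of 10 diameter along the case's y axis, 80 free between its two side arms, in the plane of the lid and 228 from the hinge line. Lid shut: it is 70 above the table in front of the case, with 37 free between the bar and the lid's edge for a finger. The lid panel is 8 thick, 186 deep, 276 wide. The lid is painted grey with a bright aluminium top. Lengths in mm.
- knob_left (a joint): Turn of the left (+y) bolt knob (rad): 0 = slack, 2.4 = fully tight, at its end stop; it grows clockwise seen from above and stays where it is left (about 0.06 N m to turn).
- knob_left_grip (a point): Centre of the red wing of the left (+y) captive bolt knob, a bar 44 long (point x axis) x 12 thick (y) x 22 high, 30 above the lid's top face (so with the lid shut 104 above the table); under it a black collar of 24 diameter. The knob sits on the lid near its front corner, 164 from the hinge line and 118 from the lid's middle.
- knob_right (a joint): Turn of the right (-y) bolt knob (rad): 0 = slack, 2.4 = fully tight, at its end stop; it grows clockwise seen from above and stays where it is left (about 0.06 N m to turn).
- knob_right_grip (a point): Centre of the red wing of the right (-y) captive bolt knob, a bar 44 long (point x axis) x 12 thick (y) x 22 high, 30 above the lid's top face (so with the lid shut 104 above the table); under it a black collar of 24 diameter. The knob sits on the lid near its front corner, 164 from the hinge line and 118 from the lid's middle.
- block_small_mid (a point): Plain wooden offcut block, 36 x 40 x 26 mm (x, y, z of its own frame); the point is the middle of its body, 13 above its underside. Loose on the table; may be absent.
- block_bored_mid (a point): Wooden block with a bored hole in its top, 42 x 56 x 30 mm (x, y, z of its own frame); the point is the middle of its body, 14.7 above its underside. Loose on the table; may be absent.
- cork_block_mid (a point): Plain brown cork block, 44 x 70 x 28 mm (x, y, z of its own frame); the point is the middle of its body, 14 above its underside. Loose on the table; may be absent.
- thumb_plane_mid (a point): Small brass thumb plane, oval body 25 x 60, 34 high over its knob (grip the body, which is 16 high, by its long sides), all in mm (x, y, z of its own frame); the point is the middle of its body, 12 above its underside. Loose on the table; may be absent.
- gouge: Straight gouge with a wooden handle, 25 x 225 x 25 mm, loose; a bystander. Origin at the middle of its underside.
- sanding_stick: Pale sanding stick, 12 x 148 x 7 mm, loose; a bystander. Origin at the middle of its underside.
- board_white_top: Long flat sanding board with a white top, 237 x 65 x 20 mm, loose; a bystander. Origin at the middle of its underside.
Not all that is in view belongs to the job. What is shaped like the part that bears cork_block_mid but black, blue or orange is not meant.

How it is judged:
By the outcome, as a careful person would: the job done as asked, in the order asked, and still so for the second after the job is handed in, with the robot touching nothing.
Of block_small, block_bored, cork_block, thumb_plane only 3 to 4 are there at a start; the rules pass over those that are not, and their reading is None.
At some moment in a run one of block_small, block_bored, cork_block, thumb_plane may be knocked a few centimetres aside while the robot is not near it.
Once in a run the grip may slacken for a moment while it holds something.
It also fails if it takes over 210 s, if anything falls off the work surface, if the arm or the gripper's body presses on something with over 40 N, if the wrist force passes 120 N, or if a joint passes its speed limit or range.

## Working session

There is one attempt and no reset: what is moved stays moved. The work goes in short steps, Python scripts to look and compute and a shell command to move; the robot and the scene stay as the last step left them, time stands still between calls to the robot, and variables do not carry over. Pictures are saved under pics/ and viewed, about 12 in all and at most 16, crops included, and the job is handed in when it is done.

```bash
ls; mkdir -p pics; python3 - <<'E'
from bench import robot, eyes
import cv2,numpy as np
print(robot.get_obs())
for n in ["side","top","wrist"]:
    p,d=eyes.snapshot(n); cv2.imwrite(f"pics/a_{n}.png",p[:,:,::-1]); np.save(f"pics/a_{n}.npy",d)
    c=eyes.camera_params(n); print(n,c["mtx"].tolist(),np.round(c["world_to_cam"],4).tolist(), [k for k in c])
E
```

```text
pics
{'time': 0.0, 'joint_positions': array([ 1.22491588e+00,  8.79420828e-02,  1.37222444e+00,  1.29145640e-05,
        1.68358561e+00, -1.03097982e-01]), 'qvel': array([-5.97126030e-04, -5.21827816e-05, -1.22000380e-03,  9.29521546e-04,
        1.73148415e-03,  7.83699073e-04]), 'joint_torque': array([-5.49166198e-04, -3.40174735e+01, -3.02430189e+01,  7.18046282e-02,
        3.27989913e-02, -1.62470956e-04]), 'tool_pos': array([0.13203864, 0.53336302, 0.20432636]), 'ee_rot': array([-3.14135764e+00,  2.14669116e-03,  1.32801555e+00]), 'wrist_force': array([ 0.19595909,  0.17011127, -1.0352362 ]), 'wrist_torque': array([0.01895081, 0.05539854, 0.0252254 ]), 'width': 0.09392149735113779}
side [[509.6867857156127, 0.0, 320.80147925993157], [0.0, 509.6867857156127, 238.6033010341768], [0.0, 0.0, 1.0]] [[-0.9912, -0.1304, 0.0223, 0.5644], [0.0932, -0.5687, 0.8172, -0.0813], [-0.0939, 0.8121, 0.5759, -1.4473], [0.0, 0.0, 0.0, 1.0]] ['mtx', 'world_to_cam']
top [[540.4946776088613, 0.0, 312.69986344762964], [0.0, 540.4946776088613, 243.68921421757818], [0.0, 0.0, 1.0]] [[0.0002, -0.9998, -0.0202, 0.1016], [0.9988, -0.0007, 0.0484, -0.5419], [-0.0484, -0.0202, 0.9986, -1.3113], [0.0, 0.0, 0.0, 1.0]] ['mtx', 'world_to_cam']
wrist [[371.64829954431775, 0.0, 317.62717016998585], [0.0, 371.64829954431775, 240.50647619213265], [0.0, 0.0, 1.0]] [[0.2398, 0.9708, 0.0002, -0.5497], [-0.9314, 0.2301, -0.2821, 0.0293], [-0.2739, 0.0675, 0.9594, -0.3909], [0.0, 0.0, 0.0, 1.0]] ['mtx', 'world_to_cam']
```

View pics/a_top.png

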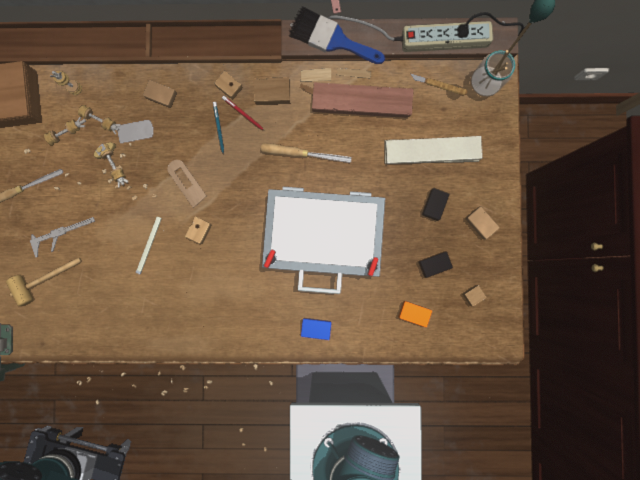

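View pics/a_side.png

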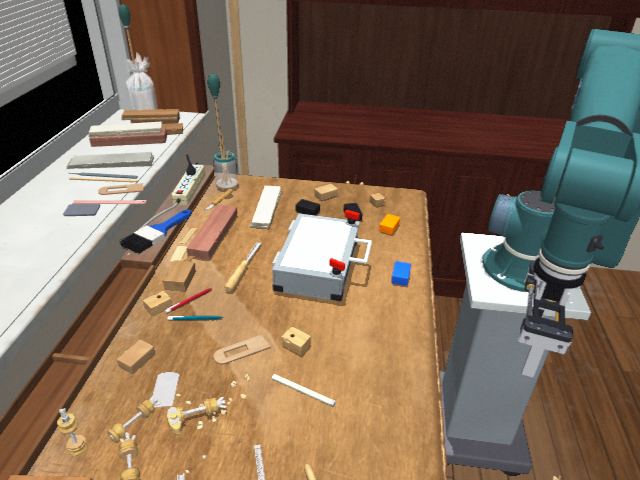

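The top view shows the case at (323,233), with its lid shut and knobs at (270,259) and (374,267). To its left is a bored block (198,230). To its right are cork (483,222) and the small block (475,295). The black, blue and orange blocks are decoys, and I see no thumb plane near the case.

```bash
cat > h.py <<'E'
import numpy as np, cv2
from bench import robot, eyes
def snap(n,f=None):
    c=eyes.camera_params(n); p,d=eyes.snapshot(n)
    if f: cv2.imwrite(f"pics/{f}.png",p[:,:,::-1])
    return p,d,c
def ray(c,uv):
    K=c["mtx"];T=np.array(c["world_to_cam"]);uv=np.atleast_2d(uv).astype(float)
    v=np.c_[(uv[:,0]-K[0,2])/K[0,0],-(uv[:,1]-K[1,2])/K[1,1],-np.ones(len(uv))]
    return -T[:3,:3].T@T[:3,3], v@T[:3,:3]
def onz(c,uv,z):
    o,r=ray(c,uv); return o+r*((z-o[2])/r[:,2])[:,None]
def bydepth(c,uv,d):
    o,r=ray(c,uv); return o+r*np.asarray(d)[...,None]
def cloud(c,d):
    v,u=np.mgrid[:480,:640]
    return bydepth(c,np.c_[u.ravel(),v.ravel()],d.ravel()).reshape(480,640,3)
def rect(c,mask,z):
    """largest blob -> centre, size, long-side yaw (deg) on plane z"""
    cs,_=cv2.findContours(mask.astype(np.uint8),cv2.RETR_EXTERNAL,cv2.CHAIN_APPROX_NONE)
    k=max(cs,key=cv2.contourArea)[:,0]
    w=onz(c,k,z)[:,:2]
    (x,y),(a,b),t=cv2.minAreaRect((w*1000).astype(np.float32))
    if b>a: a,b,t=b,a,t+90
    return np.round([x,y,a,b,(t+90)%180-90],1)
E
python3 - <<'E'
from h import *
p,d,c=snap("top")
P=cloud(c,d)
for n,(u,v) in dict(table=(240,200),lid=(323,233),bored=(190,225),cork=(483,222),small=(475,295),black=(435,265),kl=(270,259),kr=(374,267),orange=(416,314)).items():
    print(n,np.round(P[v,u]*1000,1),p[v,u])
# raised objects in windows
for n,(u0,v0,u1,v1,zt) in dict(bored=(175,208,222,252,.0295),cork=(458,198,508,246,.028),small=(458,278,495,313,.026)).items():
    m=np.zeros((480,640),bool); m[v0:v1,u0:u1]=(P[v0:v1,u0:u1,2]>zt-.008)
    print(n,m.sum(),rect(c,m,zt), np.median(P[m],0).round(4))
hsv=cv2.cvtColor(p,cv2.COLOR_RGB2HSV)
m=np.zeros((480,640),bool); w=np.s_[180:285,250:400]; m[w]=(hsv[w][...,1]<40)&(hsv[w][...,2]>190)&(P[w][...,2]>.05)
m=cv2.morphologyEx(m.astype(np.uint8),cv2.MORPH_OPEN,np.ones((9,9)))
print("lid white",rect(c,m,.074))
m=np.zeros((480,640),bool); m[w]=(P[w][...,2]>.06); m=cv2.morphologyEx(m.astype(np.uint8),cv2.MORPH_OPEN,np.ones((11,11)))
print("lid all",rect(c,m,.074))
red=(p[...,0]>140)&(p[...,1]<60)
for u0,u1 in((255,290),(360,392)):
    m=np.zeros((480,640),bool); m[240:285,u0:u1]=red[240:285,u0:u1]; print("knob",rect(c,m,.115), np.median(P[m],0).round(4))
E
```

```text
table [6.519e+02 2.831e+02 1.000e-01] [134 102  72]
lid [564.2  76.1  71.6] [228 225 225]
bored [589.3 407.3   2. ] [135 106  73]
cork [ 593.6 -311.    26. ] [182 146 108]
small [ 417.6 -288.6   28.3] [170 136  97]
black [ 489.6 -193.8   28.1] [50 45 45]
kl [502.4 196.2 114.7] [219  68  61]
kr [484.3 -38.8 116.1] [215  64  58]
orange [ 372.1 -146.7   30.1] [227 139  42]
bored 388 [575.8 382.7  54.6  41.8 -26.2] [0.5751 0.3827 0.0276]
cork 553 [ 592.1 -308.8   70.3   47.    40.3] [ 0.5912 -0.3095  0.0271]
small 266 [ 416.8 -288.5   40.8   37.4  -57. ] [ 0.4174 -0.2891  0.025 ]
lid white [568.4  75.7 239.7 149.8  85.8]
lid all [570.6  75.7 275.3 194.3  85.6]
knob [490.8 199.1   5.1   1.  -26.4] [0.5025 0.1998 0.1116]
knob [468.5 -27.6   0.    0.    0. ] [ 0.4798 -0.0301  0.1128]
```

```bash
python3 -c "
import cv2
p=cv2.imread('pics/a_top.png')[170:320,170:510]; cv2.imwrite('pics/b.png',cv2.resize(p,None,fx=2.3,fy=2.3,interpolation=3))"
```

```text
(no output)
```

View pics/b.png

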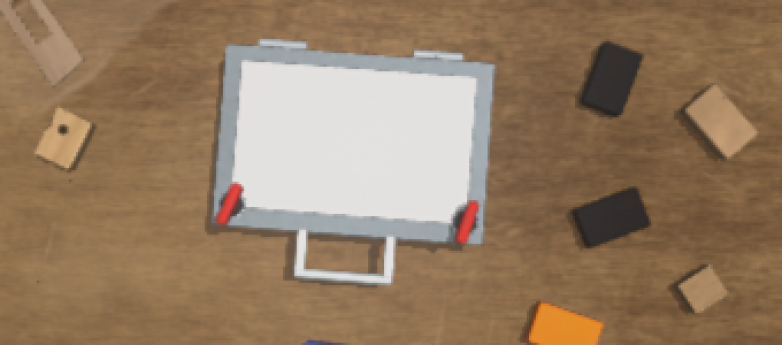

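The bored block is at (198,230). Cork and small match the stated sizes, and the bar runs from about (299,290) to (340,293). The case yaw is about -4.3°. Next I'll measure the bar and knobs precisely.

```bash
python3 - <<'E'
from h import *
p,d,c=snap("top"); P=cloud(c,d)
m=np.zeros((480,640),bool); w=np.s_[280:300,290:350]; m[w]=(P[w][...,2]>.05)
print("bar frame",rect(c,m,.075))
r=(p[...,0].astype(int)-p[...,1]>80)&(p[...,2]<130)
for u0,u1 in((255,290),(360,392)):
    m=np.zeros((480,640),bool); m[240:285,u0:u1]=r[240:285,u0:u1]; print("knob",rect(c,m,.115))
for v in range(186,200): print(v,p[v,325],np.round(P[v,325]*1000))
for u in (310,320,330):print([ (v,int(p[v,u].sum()),*np.round(P[v,u,::2]*1000)) for v in range(270,298,2)])
E
```

```text
bar frame [439.1  85.5  97.9  30.2 -90. ]
knob [503.9 198.2  41.6  11.  -23. ]
knob [486.  -36.1  41.4  10.7 -18.7]
186 [147 116  85] [687.  71.  -6.]
187 [144 114  83] [685.  71.  -7.]
188 [143 112  82] [682.  71.  -2.]
189 [142 110  81] [680.  71.  -4.]
190 [141 109  80] [677.  71.  -3.]
191 [146 114  82] [675.  71.  -6.]
192 [145 114  85] [672.  71.  -4.]
193 [141 133 125] [658.  71.  75.]
194 [155 162 165] [657.  71.  68.]
195 [161 169 173] [654.  71.  73.]
196 [160 168 171] [652.  71.  69.]
197 [160 167 171] [649.  71.  75.]
198 [157 165 169] [646.  71.  77.]
199 [147 151 154] [644.  71.  74.]
[(270, 503, np.float64(477.0), np.float64(72.0)), (272, 257, np.float64(473.0), np.float64(1.0)), (274, 274, np.float64(468.0), np.float64(-4.0)), (276, 371, np.float64(463.0), np.float64(-2.0)), (278, 337, np.float64(458.0), np.float64(-6.0)), (280, 350, np.float64(453.0), np.float64(-1.0)), (282, 366, np.float64(448.0), np.float64(-1.0)), (284, 371, np.float64(443.0), np.float64(-3.0)), (286, 367, np.float64(438.0), np.float64(2.0)), (288, 618, np.float64(436.0), np.float64(75.0)), (290,
[... 857 characters left out ...]
p.float64(4.0))]
[(270, 504, np.float64(478.0), np.float64(71.0)), (272, 403, np.float64(473.0), np.float64(75.0)), (274, 261, np.float64(468.0), np.float64(-1.0)), (276, 334, np.float64(463.0), np.float64(1.0)), (278, 301, np.float64(458.0), np.float64(-8.0)), (280, 281, np.float64(453.0), np.float64(-2.0)), (282, 293, np.float64(448.0), np.float64(1.0)), (284, 297, np.float64(443.0), np.float64(4.0)), (286, 286, np.float64(438.0), np.float64(-2.0)), (288, 290, np.float64(433.0), np.float64(-7.0)), (290, 666, np.float64(431.0), np.float64(73.0)), (292, 594, np.float64(426.0), np.float64(74.0)), (294, 262, np.float64(418.0), np.float64(-1.0)), (296, 337, np.float64(413.0), np.float64(-1.0))]
```

```bash
cat > d.py <<'E'
# python3 d.py x y z(mm, TCP) yaw(deg) [tilt deg about tool y] -> turn (deg), shift (mm) in the tool's axes
import sys; from bench import robot; import numpy as np
from scipy.spatial.transform import Rotation as R
x,y,z,yaw,*t=map(float,sys.argv[1:]); o=robot.get_obs(); A=R.from_euler("xyz",o["ee_rot"])
B=R.from_euler("ZX",[yaw,180],degrees=True)*R.from_euler("y",t[0] if t else 0,degrees=True)
print("turn",(A.inv()*B).as_rotvec(degrees=True).round(1),"shift",A.inv().apply(np.array([x,y,z])-o["tool_pos"]*1000).round(1),"now",(o["tool_pos"]*1000).round(1),np.degrees(o["ee_rot"]).round(1),"F",o["wrist_force"].round(1),"w",round(o["width"]*1000,1),"t",o["time"])
E
python3 d.py 432 86 200 -4.3
python3 -m jog '[[[0,0,8],[-36,40,0],-1],[[0,0,16],[-72,80,0],-1],[[0,0,24],[-108,120,0],-1],[[0,0,32],[-144,160,0],-1],[[0,0,40],[-180,200,0],-1]]'
python3 d.py 432 86 200 -4.3
```

```text
turn [ 0.   0.  80.4] shift [-362.4  398.7    5.3] now [132.2 533.7 204.9] [-1.80e+02  1.00e-01  7.61e+01] F [0.7 0.7 0.3] w 94.0 t 0.25
time: 0.75
tool_pos: [0.273, 0.3252, 0.2055]
ee_rot: [3.142, -0.001, 0.625]
wrist_force: [1.3, 0.4, 0.0]
width: 0.0941
turn [-0.  -0.  40.1] shift [-11.  287.    5.5] now [273.  325.2 205.5] [180.   -0.   35.8] F [1.3 0.4 0. ] w 94.1 t 0.75
```

```bash

python3 -m jog '[[[0,0,8],[-2,50,0],0.23],[[0,0,16],[-4,100,0],0.23],[[0,0,24],[-6,150,0],0.23],[[0,0,32],[-8,200,0],0.23],[[0,0,40],[-10,248,0],0.23]]' >/dev/null
python3 d.py 432 86 140 -4.3
```

```text
turn [-0.  -0.1  0. ] shift [23.2 31.  65.7] now [411.1 118.6 205.7] [-1.8e+02 -1.0e-01 -4.3e+00] F [ 1.4  0.2 -0.1] w 57.4 t 1.25
```

```bash

python3 -m jog '[[[0,0,0],[12,16,30],0.23],[[0,0,0],[23,31,60],0.23],[[0,0,0],[23,31,60],0.23],[[0,0,0],[23,31,60],0.23]]' 
python3 d.py 432 86 51 -4.3
python3 - <<'E'
from h import *
snap("wrist","c")
E
```

```text
time: 1.65
tool_pos: [0.4308, 0.0882, 0.1454]
ee_rot: [-3.141, 0.002, -0.069]
wrist_force: [0.0, 0.6, 1.4]
width: 0.0362
turn [-0.   0.1  0.3] shift [ 1.5  2.2 94.4] now [430.8  88.2 145.4] [-1.8e+02  1.0e-01 -4.0e+00] F [0.  0.6 1.4] w 36.2 t 1.65
```

View pics/c.png

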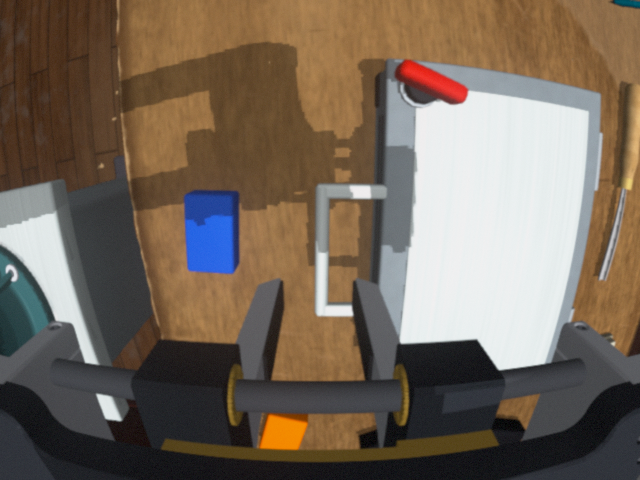

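The wrist view shows the bar at (322,250), between the fingertips at (265,285) and (370,285). I'll descend and grip.

```bash

python3 -m jog '[[[0,0,0],[1,2,45],0.23],[[0,0,0],[1,2,80],0.23],[[0,0,0],[1,2,94],0.23],[[0,0,0],[1,2,94],0.23]]' 
python3 -m jog '[[[0,0,0],[0,0,0],1],[[0,0,0],[0,0,0],1],[[0,0,0],[0,0,0],1],[[0,0,0],[0,0,0],1],[[0,0,0],[0,0,0],1]]' 
python3 d.py 432 86 51 -4.3
```

```text
time: 2.1
tool_pos: [0.4309, 0.0871, 0.0508]
ee_rot: [-3.142, 0.002, -0.066]
wrist_force: [0.5, 0.1, 1.1]
width: 0.0359
time: 2.6
tool_pos: [0.4331, 0.0862, 0.0526]
ee_rot: [-3.141, -0.002, -0.068]
wrist_force: [-0.1, 0.4, 3.5]
width: 0.0093
turn [-0.  -0.1  0.4] shift [-1.1  0.3  1.6] now [433.1  86.2  52.6] [-1.8e+02 -1.0e-01 -3.9e+00] F [-0.1  0.4  3.5] w 9.3 t 2.6
```

```bash

python3 -m jog '[[[0,0,0],[1,0,-22],1],[[0,0,0],[4,0,-45],1],[[0,0,0],[10,0,-67],1],[[0,0,0],[18,0,-89],1],[[0,0,0],[18,0,-89],1]]' 
python3 d.py 432 86 51 -4.3
```

```text
time: 3.1
tool_pos: [0.4514, 0.0846, 0.1429]
ee_rot: [-3.141, -0.003, -0.069]
wrist_force: [-1.9, 0.4, 1.3]
width: 0.0091
turn [-0.  -0.2  0.4] shift [-19.7  -0.   91.8] now [451.4  84.6 142.9] [-180.    -0.2   -3.9] F [-1.9  0.4  1.3] w 9.1 t 3.1
```

```bash

python3 -m jog '[[[0,0,0],[22,0,-40],1],[[0,0,0],[51,0,-75],1],[[0,0,0],[87,0,-103],1],[[0,0,0],[127,0,-124],1],[[0,0,0],[171,0,-136],1]]' 
python3 -m jog '[[[0,0,0],[0,0,0],1],[[0,0,0],[0,0,0],1]]' 
python3 d.py 432 86 51 -4.3
```

```text
time: 3.6
tool_pos: [0.62, 0.0718, 0.2801]
ee_rot: [3.139, -0.0, -0.069]
wrist_force: [-2.4, -2.9, 0.9]
width: 0.009
time: 3.8
tool_pos: [0.6235, 0.0715, 0.2784]
ee_rot: [3.14, -0.006, -0.07]
wrist_force: [0.7, -3.4, 7.1]
width: 0.0087
turn [ 0.1 -0.4  0.3] shift [-193.5   -1.4  226.1] now [623.5  71.5 278.4] [179.9  -0.4  -4. ] F [ 0.7 -3.4  7.1] w 8.7 t 3.8
```

```bash

python3 -m jog '[[[0,0,0],[45,0,-3],1],[[0,0,0],[70,0,-1],1],[[0,0,0],[91,0,3],1],[[0,0,0],[97,0,4],1],[[0,0,0],[97,0,4],1]]' 
python3 d.py 432 86 51 -4.3
python3 - <<'E'
from h import *
snap("side","d")
E
```

```text
time: 4.3
tool_pos: [0.7121, 0.0655, 0.2721]
ee_rot: [3.139, 0.015, -0.069]
wrist_force: [-16.1, -2.1, 5.0]
width: 0.0087
turn [0.2 0.9 0.3] shift [-277.4   -1.6  225.3] now [712.1  65.5 272.1] [179.8   0.9  -4. ] F [-16.1  -2.1   5. ] w 8.7 t 4.3
```

View pics/d.png

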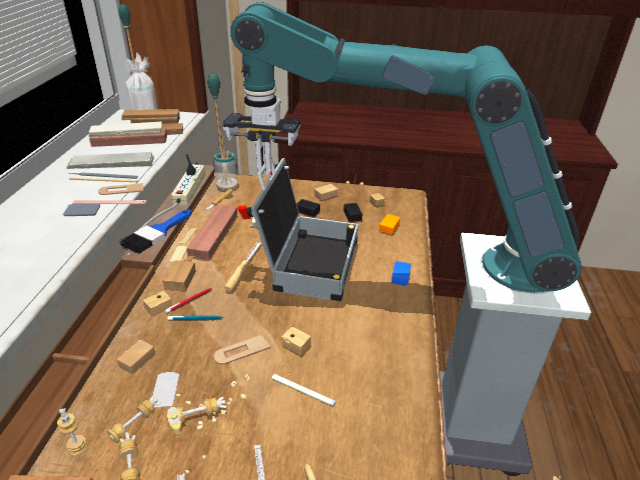

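The lid is against its stop: 16 N back force, and the picture shows it leaning back. I'll release, rise and re-measure.

```bash

python3 -m jog '[[[0,0,0],[0,0,0],0.3],[[0,0,0],[0,0,0],0.3],[[0,0,0],[0,0,0],0.3],[[0,0,0],[0,0,-40],0.3],[[0,0,0],[-40,0,-60],0.3]]' 
cat > m.py <<'E'
from h import *
def near():
    p,d,c=snap("top"); P=cloud(c,d)
    return p,d,c,P
p,d,c,P=near()
for n,(u0,v0,u1,v1,zt) in dict(bored=(165,195,235,262,.0295),cork=(458,190,515,255,.028),small=(450,265,505,323,.026)).items():
    m=np.zeros((480,640),bool); q=P[v0:v1,u0:u1,2]; m[v0:v1,u0:u1]=(q>zt-.008)&(q<.06)
    print(n,m.sum(),rect(c,m,zt) if m.sum()>50 else "none")
E
python3 m.py; python3 d.py 575.8 382.7 120 64
```

```text
time: 4.85
tool_pos: [0.682, 0.0686, 0.3248]
ee_rot: [3.141, 0.008, -0.07]
wrist_force: [-1.3, -0.4, 0.2]
width: 0.0333
bored 386 [575.6 382.3  54.4  43.  -26.4]
cork 542 [ 592.7 -309.4   70.3   45.6   40.9]
small 271 [ 416.6 -288.6   40.8   36.9  -57. ]
turn [ -0.1   0.1 -67.9] shift [-118.9 -305.2  214.3] now [674.6  70.  333.8] [-180.     0.2   -3.9] F [0.3 0.9 4. ] w 32.8 t 4.9
```

```bash

python3 -m jog '[[[0,0,-8],[-30,-38,0],-1],[[0,0,-16],[-60,-76,0],-1],[[0,0,-24],[-80,-120,0],-1],[[0,0,-32],[-100,-165,0],-1],[[0,0,-40],[-119,-210,0],-1]]' 
python3 d.py 575.6 382.3 120 64
```

```text
time: 5.4
tool_pos: [0.572, 0.2886, 0.3325]
ee_rot: [-3.142, -0.001, 0.636]
wrist_force: [1.2, -0.2, -0.6]
width: 0.0691
turn [  0.   -0.1 -27.6] shift [ 58.3 -73.3 212.6] now [572.  288.6 332.5] [-1.80e+02 -1.00e-01  3.64e+01] F [ 1.2 -0.2 -0.6] w 69.1 t 5.4
```

```bash

python3 -m jog '[[[0,0,-8],[19,-24,40],-0.6],[[0,0,-16],[38,-48,80],-0.6],[[0,0,-24],[58,-73,120],-0.6],[[0,0,-28],[58,-73,165],-0.6],[[0,0,-28],[58,-73,212],-0.6]]' 
python3 -m jog '[[[0,0,0],[0,0,0],-0.6],[[0,0,0],[0,0,0],-0.6]]' 
python3 d.py 575.6 382.3 6 64; python3 - <<'E'
from h import *
snap("wrist","e")
E
```

```text
time: 5.9
tool_pos: [0.5764, 0.3817, 0.1184]
ee_rot: [3.141, -0.001, 1.122]
wrist_force: [0.3, -0.2, 0.8]
width: 0.0751
time: 6.1
tool_pos: [0.5765, 0.3799, 0.1199]
ee_rot: [-3.14, 0.002, 1.119]
wrist_force: [0.1, 0.4, 1.3]
width: 0.0752
turn [-0.1  0.1  0.1] shift [  2.   -1.7 113.9] now [576.5 379.9 119.9] [-1.799e+02  1.000e-01  6.410e+01] F [0.1 0.4 1.3] w 75.2 t 6.1
```

View pics/e.png

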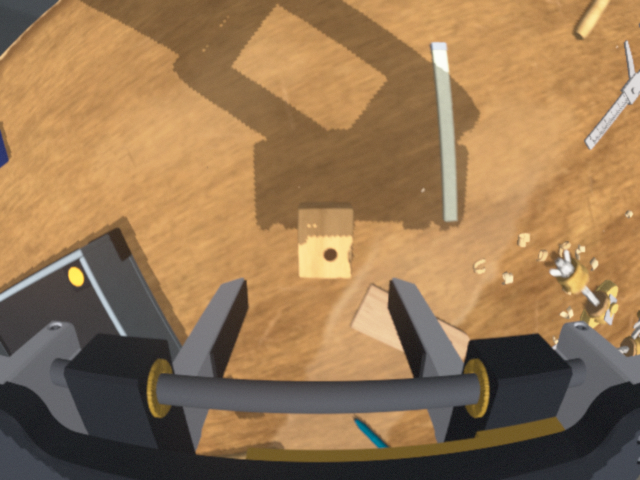

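The wrist view shows the bored block at (326,243), aligned and centred between the fingers. I'll descend and grip.

```bash

python3 -m jog '[[[0,0,0],[2,-2,45],-0.6],[[0,0,0],[2,-2,90],-0.6],[[0,0,0],[2,-2,114],-0.6],[[0,0,0],[2,-2,114],-0.6]]' 
python3 -m jog '[[[0,0,0],[0,0,0],1],[[0,0,0],[0,0,0],1],[[0,0,0],[0,0,0],1],[[0,0,0],[0,0,0],1],[[0,0,0],[0,0,0],1]]' 
python3 -m jog '[[[0,0,0],[0,0,-45],1],[[0,0,0],[0,0,-90],1],[[0,0,0],[0,0,-124],1],[[0,0,0],[0,0,-124],1]]' 
python3 d.py 574.3 150.6 130 85.7
```

```text
time: 6.55
tool_pos: [0.5761, 0.3823, 0.0061]
ee_rot: [-3.141, 0.001, 1.118]
wrist_force: [-1.1, -0.2, -0.8]
width: 0.075
time: 7.05
tool_pos: [0.5769, 0.3832, 0.0082]
ee_rot: [3.14, -0.002, 1.119]
wrist_force: [-0.6, -0.1, 2.0]
width: 0.0421
time: 7.45
tool_pos: [0.5792, 0.3845, 0.1389]
ee_rot: [3.134, -0.011, 1.119]
wrist_force: [0.4, -0.3, 0.6]
width: 0.0415
turn [  0.6  -0.6 -21.6] shift [-212.6   97.7    7.3] now [579.2 384.5 138.9] [179.5  -0.7  64.1] F [ 0.4 -0.3  0.6] w 41.5 t 7.45
```

```bash

python3 -m jog '[[[0,0,-5],[-43,20,0],1],[[0,0,-10],[-86,40,0],1],[[0,0,-16],[-129,60,0],1],[[0,0,-21.6],[-172,80,0],1],[[0,0,-21.6],[-213,98,0],1]]' 
python3 d.py 574.3 150.6 13 85.7
```

```text
time: 7.95
tool_pos: [0.57, 0.1462, 0.1288]
ee_rot: [-3.139, 0.001, 1.497]
wrist_force: [0.4, 0.2, -0.8]
width: 0.0422
turn [-0.1  0.   0.1] shift [  4.8   4.2 115.8] now [570.  146.2 128.8] [-179.9    0.    85.8] F [ 0.4  0.2 -0.8] w 42.2 t 7.95
```

```bash

python3 -m jog '[[[0,0,0],[5,4,45],1],[[0,0,0],[5,4,85],1],[[0,0,0],[5,4,105],1],[[0,0,0],[5,4,115],1],[[0,0,0],[5,4,115],1]]' 
python3 -m jog '[[[0,0,0],[0,0,0],-0.28],[[0,0,0],[0,0,0],-0.28],[[0,0,0],[0,0,0],-0.28]]' 
python3 -m jog '[[[0,0,0],[0,0,-45],-0.28],[[0,0,0],[0,0,-90],-0.28],[[0,0,0],[0,0,-125],-0.28],[[0,0,0],[0,0,-125],-0.28]]' 
python3 d.py 593 -309 140 -49
```

```text
time: 8.45
tool_pos: [0.5743, 0.1527, 0.0146]
ee_rot: [-3.139, 0.001, 1.496]
wrist_force: [0.1, 0.1, -0.1]
width: 0.0421
time: 8.75
tool_pos: [0.5757, 0.1531, 0.0156]
ee_rot: [3.141, -0.0, 1.496]
wrist_force: [0.2, 0.4, -1.7]
width: 0.0593
time: 9.15
tool_pos: [0.5794, 0.1537, 0.1483]
ee_rot: [3.128, -0.003, 1.496]
wrist_force: [0.2, 0.3, 0.2]
width: 0.0602
turn [  0.2  -1.  134.7] shift [-460.4   48.2    7.4] now [579.4 153.7 148.3] [179.2  -0.2  85.7] F [0.2 0.3 0.2] w 60.2 t 9.15
```

```bash

python3 -m jog '[[[0,0,8.5],[-45,-15,0],-0.6],[[0,0,17],[-92,-30,0],-0.6],[[0,0,25],[-140,-40,0],-0.6],[[0,0,33],[-188,-40,0],-0.6],[[0,0,41],[-236,-40,0],-0.6]]' 
python3 d.py 593 -309 140 -49
```

```text
time: 9.65
tool_pos: [0.5168, -0.0807, 0.1396]
ee_rot: [-3.141, 0.0, 0.775]
wrist_force: [1.2, 0.8, 0.1]
width: 0.0755
turn [-0.   0.  93.4] shift [-105.3  216.4   -0.5] now [516.8 -80.7 139.6] [-180.     0.    44.4] F [1.2 0.8 0.1] w 75.5 t 9.65
```

```bash

python3 -m jog '[[[0,0,8.5],[-21,43,0],-0.6],[[0,0,17],[-42,86,0],-0.6],[[0,0,25],[-63,130,0],-0.6],[[0,0,33],[-84,173,0],-0.6],[[0,0,41],[-105,216,0],-0.6]]' 
python3 m.py
python3 d.py 593 -309 140 -49
```

```text
time: 10.15
tool_pos: [0.5951, -0.3084, 0.139]
ee_rot: [-3.14, 0.001, 0.058]
wrist_force: [0.9, 0.0, 0.7]
width: 0.0754
bored 0 none
cork 542 [ 592.3 -309.2   70.2   46.4   41.1]
small 68 [ 427.9 -276.3   36.1   13.2  -34.2]
turn [ 0.3 -0.  51.8] shift [-2.4 -7.4 -3.4] now [ 595.8 -316.3  136.6] [1.798e+02 1.000e-01 2.800e+00] F [ 1.2 -4.1  0.3] w 75.0 t 10.2
```

```bash

python3 -m jog '[[[0,0,8.5],[0,0,0],-0.6],[[0,0,17],[0,0,0],-0.6],[[0,0,25],[0,0,0],-0.6],[[0,0,33.5],[0,0,0],-0.6],[[0,0,42],[0,0,0],-0.6]]'>/dev/null
python3 -m jog '[[[0,0,8],[0,0,0],-0.6],[[0,0,8],[0,0,0],-0.6],[[0,0,8],[0,0,0],-0.6],[[0,0,8],[0,0,0],-0.6]]'
python3 d.py 592.5 -309.2 6 -49
python3 - <<'E'
from h import *
snap("wrist","f")
E
```

```text
time: 11.1
tool_pos: [0.595, -0.3065, 0.1399]
ee_rot: [3.142, 0.001, -0.806]
wrist_force: [-0.9, -0.4, -1.0]
width: 0.0753
turn [0.  0.  2.8] shift [  0.3   3.6 133.9] now [ 595.  -306.5  139.9] [180.    0.  -46.2] F [-0.9 -0.4 -1. ] w 75.3 t 11.1
```

View pics/f.png

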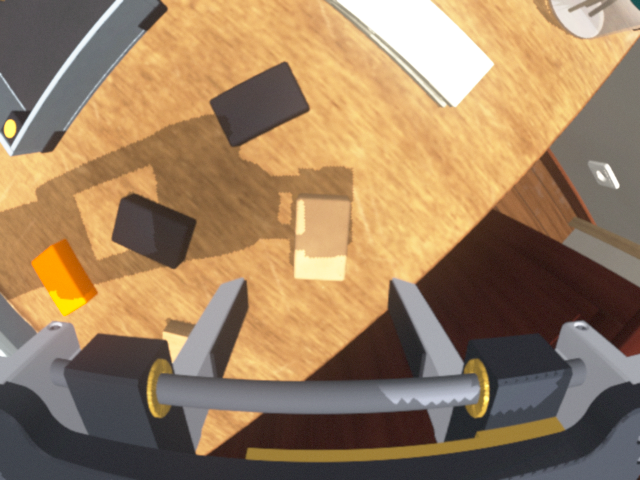

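The cork at (322,238) is centred and nearly square to the jaws. I'll grip it.

```bash

python3 -m jog '[[[0,0,2.8],[0,4,45],-0.6],[[0,0,2.8],[0,4,90],-0.6],[[0,0,2.8],[0,4,134],-0.6],[[0,0,2.8],[0,4,134],-0.6]]' 
python3 -m jog '[[[0,0,0],[0,0,0],1],[[0,0,0],[0,0,0],1],[[0,0,0],[0,0,0],1],[[0,0,0],[0,0,0],1],[[0,0,0],[0,0,0],1]]' 
python3 -m jog '[[[0,0,0],[0,0,-45],1],[[0,0,0],[0,0,-90],1],[[0,0,0],[0,0,-124],1],[[0,0,0],[0,0,-124],1]]' 
python3 d.py 563.1 1 130 -94.3
```

```text
time: 11.55
tool_pos: [0.5913, -0.309, 0.0036]
ee_rot: [3.141, 0.003, -0.856]
wrist_force: [0.0, -0.6, 0.5]
width: 0.0754
time: 12.05
tool_pos: [0.5925, -0.3097, 0.0069]
ee_rot: [-3.141, -0.001, -0.857]
wrist_force: [0.5, -0.9, 1.0]
width: 0.0437
time: 12.45
tool_pos: [0.5954, -0.3114, 0.1386]
ee_rot: [-3.138, -0.013, -0.857]
wrist_force: [0.5, 0.8, -0.4]
width: 0.0435
turn [-0.5 -0.6 45.2] shift [-257.4 -180.1    6. ] now [ 595.4 -311.4  138.6] [-179.8   -0.8  -49.1] F [ 0.5  0.8 -0.4] w 43.5 t 12.45
```

```bash

python3 -m jog '[[[0,0,8.5],[-37,-32,0],1],[[0,0,17],[-74,-60,0],1],[[0,0,25.5],[-111,-86,0],1],[[0,0,34],[-148,-110,0],1],[[0,0,42],[-185,-132,0],1]]' 
python3 -m jog '[[[0,0,3],[0,0,0],1],[[0,0,3],[0,0,0],1]]' 
python3 d.py 563.1 1 130 -94.3
```

```text
time: 12.95
tool_pos: [0.5698, -0.0812, 0.1288]
ee_rot: [3.139, 0.001, -1.596]
wrist_force: [1.0, 0.2, -1.0]
width: 0.0436
time: 13.15
tool_pos: [0.5701, -0.0817, 0.1292]
ee_rot: [3.14, 0.0, -1.64]
wrist_force: [-0.2, -0.4, -0.7]
width: 0.0438
turn [0.1 0.  0.3] shift [-82.   12.7  -0.7] now [570.1 -81.7 129.2] [179.9   0.  -94. ] F [-0.2 -0.4 -0.7] w 43.8 t 13.15
```

```bash

python3 -m jog '[[[0,0,0],[-41,6,0],1],[[0,0,0],[-82,12,0],1],[[0,0,0],[-82,12,45],1],[[0,0,0],[-82,12,80],1],[[0,0,0],[-82,12,80],1]]'
python3 d.py 563.1 1 14 -94.3
```

```text
time: 13.65
tool_pos: [0.5597, -0.0006, 0.0435]
ee_rot: [3.128, 0.0, -1.642]
wrist_force: [0.7, -0.2, -1.5]
width: 0.0437
turn [0.8 0.  0.2] shift [-1.9 -3.7 29.5] now [559.7  -0.6  43.5] [179.2   0.  -94.1] F [ 0.7 -0.2 -1.5] w 43.7 t 13.65
```

```bash

python3 -m jog '[[[0,0,0],[0,0,20],1],[[0,0,0],[0,0,28],1],[[0,0,0],[0,0,30],1],[[0,0,0],[0,0,30],1]]'
python3 -m jog '[[[0,0,0],[0,0,0],-0.3],[[0,0,0],[0,0,0],-0.3],[[0,0,0],[0,0,0],-0.3]]' 
python3 -m jog '[[[0,0,0],[0,0,-45],-0.3],[[0,0,0],[0,0,-90],-0.3],[[0,0,0],[0,0,-125],-0.3],[[0,0,0],[0,0,-125],-0.3]]' 
python3 m.py
python3 d.py 416.6 -288.6 130 -57
```

```text
time: 14.05
tool_pos: [0.5654, -0.0011, 0.0213]
ee_rot: [-3.141, 0.0, -1.643]
wrist_force: [-0.1, 0.3, -0.0]
width: 0.0437
time: 14.35
tool_pos: [0.5655, -0.0007, 0.0214]
ee_rot: [-3.14, 0.0, -1.642]
wrist_force: [0.2, -0.5, 0.9]
width: 0.0606
time: 14.75
tool_pos: [0.5688, -0.0009, 0.1533]
ee_rot: [-3.128, -0.0, -1.642]
wrist_force: [0.4, 0.1, 0.3]
width: 0.0615
bored 0 none
cork 0 none
small 272 [ 416.8 -288.7   40.9   36.8  -57.7]
turn [ -0.5  -0.2 -37.1] shift [297.9 129.6  18.7] now [567.   -0.7 149.7] [-179.5   -0.   -94.1] F [ 0.1 -0.  -0.5] w 61.1 t 14.8
```

```bash

python3 -m jog '[[[0,0,-7],[46,25,0],-0.5],[[0,0,-14],[92,50,0],-0.5],[[0,0,-21],[138,72,0],-0.5],[[0,0,-28],[182,92,0],-0.5],[[0,0,-37],[225,108,0],-0.5]]' >/dev/null
python3 -m jog '[[[0,0,0],[0,0,0],-0.5]]'
python3 d.py 416.8 -288.7 100 -57.5
```

```text
time: 15.4
tool_pos: [0.441, -0.2147, 0.1435]
ee_rot: [3.138, 0.002, -1.03]
wrist_force: [0.2, 0.6, 0.6]
width: 0.0708
turn [ 0.2  0.1 -1.5] shift [51.  58.7 43.6] now [ 441.  -214.7  143.5] [ 1.798e+02  1.000e-01 -5.900e+01] F [0.2 0.6 0.6] w 70.8 t 15.4
```

```bash

python3 -m jog '[[[0,0,-1.5],[25,29,0],-0.5],[[0,0,-1.5],[51,59,20],-0.5],[[0,0,-1.5],[51,59,44],-0.5],[[0,0,-1.5],[51,59,44],-0.5],[[0,0,-1.5],[51,59,44],-0.5]]'
python3 d.py 416.8 -288.7 5 -57.5
python3 - <<'E'
from h import *
snap("wrist","g")
E
```

```text
time: 15.9
tool_pos: [0.4199, -0.284, 0.1002]
ee_rot: [3.141, 0.003, -0.998]
wrist_force: [-0.4, 0.3, -0.1]
width: 0.0705
turn [0.  0.2 0.3] shift [ 2.6  5.2 95.2] now [ 419.9 -284.   100.2] [180.    0.2 -57.2] F [-0.4  0.3 -0.1] w 70.5 t 15.9
```

View pics/g.png

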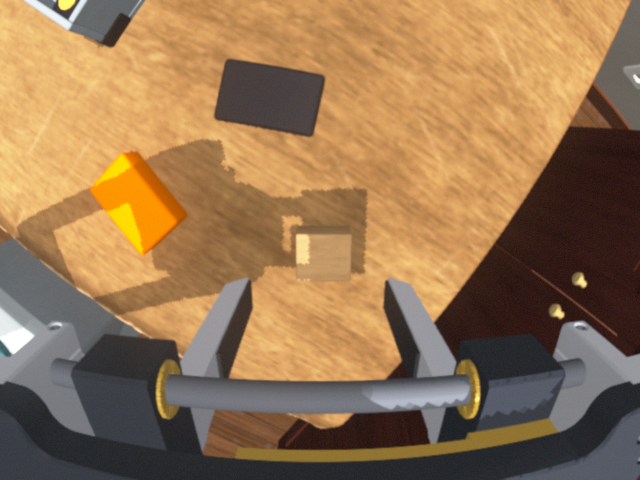

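The small block at (323,255) is centred and square. I'll grip it.

```bash

python3 -m jog '[[[0,0,0],[2,4,45],-0.5],[[0,0,0],[2,4,80],-0.5],[[0,0,0],[2,4,95],-0.5],[[0,0,0],[2,4,95],-0.5]]' 
python3 -m jog '[[[0,0,0],[0,0,0],1],[[0,0,0],[0,0,0],1],[[0,0,0],[0,0,0],1],[[0,0,0],[0,0,0],1],[[0,0,0],[0,0,0],1]]' 
python3 -m jog '[[[0,0,0],[0,0,-45],1],[[0,0,0],[0,0,-90],1],[[0,0,0],[0,0,-130],1],[[0,0,0],[0,0,-130],1]]' 
python3 d.py 568.7 75.8 135 -94.3
```

```text
time: 16.35
tool_pos: [0.4173, -0.2872, 0.0048]
ee_rot: [3.141, 0.004, -0.997]
wrist_force: [0.7, 0.2, -1.0]
width: 0.0703
time: 16.85
tool_pos: [0.4186, -0.2897, 0.0076]
ee_rot: [-3.141, -0.002, -0.999]
wrist_force: [-0.3, -0.1, 3.9]
width: 0.0396
time: 17.25
tool_pos: [0.4211, -0.292, 0.1439]
ee_rot: [-3.138, -0.013, -0.999]
wrist_force: [0.7, 0.1, 0.1]
width: 0.0399
turn [-0.5 -0.7 37.1] shift [-229.4 -323.2    7.2] now [ 421.1 -292.   143.9] [-179.8   -0.8  -57.2] F [0.7 0.1 0.1] w 39.9 t 17.25
```

```bash

python3 -m jog '[[[0,0,7.5],[-28,-40,0],1],[[0,0,15],[-56,-80,0],1],[[0,0,22.5],[-84,-120,0],1],[[0,0,30],[-112,-160,0],1],[[0,0,37],[-140,-200,0],1]]' 
python3 -m jog '[[[0,0,0],[0,0,0],1],[[0,0,0],[0,0,0],1]]' 
python3 d.py 568.7 75.8 135 -94.3
```

```text
time: 17.75
tool_pos: [0.5061, -0.0717, 0.1355]
ee_rot: [3.14, 0.0, -1.642]
wrist_force: [0.5, -0.4, -0.8]
width: 0.0397
time: 17.95
tool_pos: [0.5059, -0.0724, 0.1354]
ee_rot: [3.14, -0.0, -1.632]
wrist_force: [-0.6, -0.4, 0.1]
width: 0.0399
turn [ 0.1 -0.   0.8] shift [-151.8  -53.6    0.3] now [505.9 -72.4 135.4] [179.9  -0.  -93.5] F [-0.6 -0.4  0.1] w 39.9 t 17.95
```

```bash

python3 -m jog '[[[0,0,0.8],[-45,-18,0],1],[[0,0,0.8],[-90,-36,0],1],[[0,0,0.8],[-130,-50,0],1],[[0,0,0.8],[-152,-54,0],1],[[0,0,0.8],[-152,-54,0],1]]' >/dev/null
python3 -m jog '[[[0,0,0],[0,0,0],1],[[0,0,0],[0,0,0],1]]'
python3 d.py 568.7 75.8 14 -94.3
```

```text
time: 18.65
tool_pos: [0.5697, 0.0727, 0.1362]
ee_rot: [3.141, -0.001, -1.652]
wrist_force: [0.6, 0.8, 0.6]
width: 0.0397
turn [ 0.  -0.  -0.4] shift [ -3.1   1.2 122.2] now [569.7  72.7 136.2] [180.   -0.  -94.7] F [0.6 0.8 0.6] w 39.7 t 18.65
```

```bash

python3 -m jog '[[[0,0,0],[-3,1,45],1],[[0,0,0],[-3,1,90],1],[[0,0,0],[-3,1,115],1],[[0,0,0],[-3,1,122],1],[[0,0,0],[-3,1,122],1]]'
python3 -m jog '[[[0,0,0],[0,0,0],-0.15],[[0,0,0],[0,0,0],-0.15],[[0,0,0],[0,0,0],-0.15]]' 
python3 -m jog '[[[0,0,0],[0,0,-45],-0.15],[[0,0,0],[0,0,-90],-0.15],[[0,0,0],[0,0,-135],-0.15],[[0,0,0],[0,0,-180],0.2],[[0,0,0],[0,0,-225],0.23]]' 
python3 - <<'E'
from h import *
snap("wrist","i"); snap("top","i2")
E
python3 d.py 712 65.5 340 -4.3
```

```text
time: 19.15
tool_pos: [0.5685, 0.0761, 0.0143]
ee_rot: [3.14, -0.001, -1.652]
wrist_force: [0.5, -0.5, -0.8]
width: 0.0399
time: 19.45
tool_pos: [0.5698, 0.0774, 0.0151]
ee_rot: [-3.14, 0.0, -1.651]
wrist_force: [1.0, 0.8, 0.1]
width: 0.054
time: 19.95
tool_pos: [0.5691, 0.0778, 0.2418]
ee_rot: [-3.141, 0.0, -1.65]
wrist_force: [0.8, 0.1, 0.2]
width: 0.0415
turn [ -0.8  -0.7 -90.2] shift [   1.2 -141.4  -88.7] now [572.6  77.9 249. ] [-1.791e+02  1.000e-01 -9.450e+01] F [ 0.7 -0.1  0.6] w 36.8 t 20.05
```

View pics/i.png

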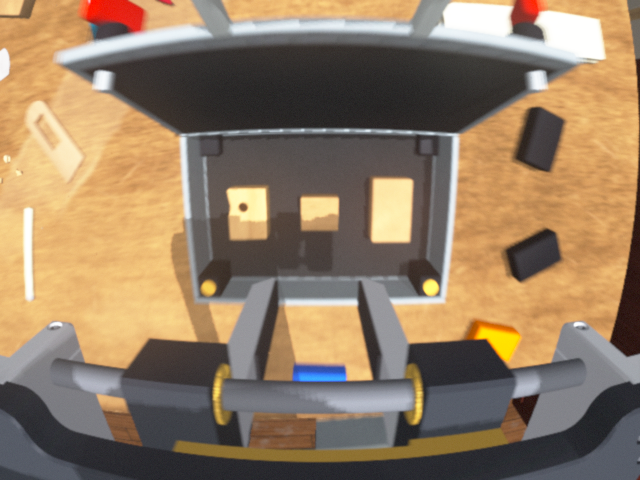

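View pics/i2.png

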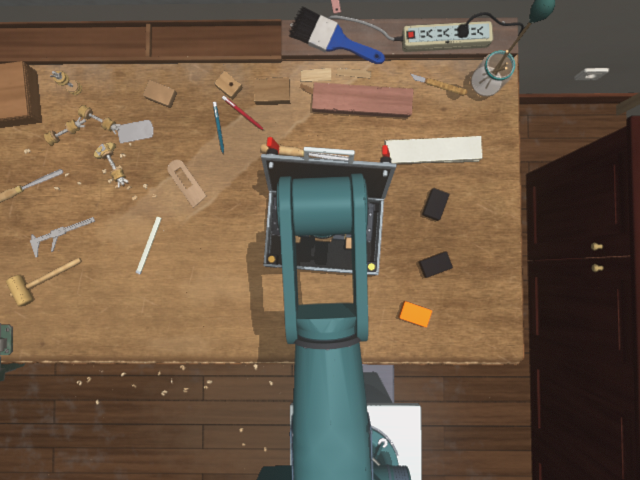

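All three parts are in the case: bored (248,213), small (320,212) and cork (391,210), and no plane is visible. Next I'll go back to the pull bar.

```bash

python3 -m jog '[[[0,0,-8.5],[0,0,-50],0.23],[[0,0,-17],[0,0,-95],0.23],[[0,0,-25],[0,0,-95],0.23],[[0,0,-33],[0,-20,-95],0.23],[[0,0,-41],[0,-40,-95],0.23]]' >/dev/null
python3 -m jog '[[[0,0,-8.5],[0,0,0],0.23],[[0,0,-17],[0,0,0],0.23],[[0,0,-25],[0,0,0],0.23],[[0,0,-33],[0,0,0],0.23],[[0,0,-41],[0,0,0],0.23]]' >/dev/null
python3 -m jog '[[[0,0,-8],[0,0,0],0.23],[[0,0,-8],[0,0,0],0.23]]'
python3 d.py 712 65.5 340 -4.3
```

```text
time: 21.25
tool_pos: [0.6091, 0.0746, 0.3338]
ee_rot: [3.142, 0.001, -0.079]
wrist_force: [0.1, -0.2, -0.2]
width: 0.0363
turn [ 0.   0.  -0.2] shift [103.3   1.   -6.2] now [609.1  74.6 333.8] [180.    0.   -4.5] F [ 0.1 -0.2 -0.2] w 36.3 t 21.25
```

```bash

python3 -m jog '[[[0,0,0],[45,1,-5],0.23],[[0,0,0],[85,1,-5],0.23],[[0,0,0],[102,1,-5],0.23],[[0,0,0],[102,1,-5],0.23],[[0,0,0],[102,1,-5],0.23]]' 
python3 d.py 711 65.5 272 -4.3; python3 - <<'E'
from h import *
snap("wrist","j")
E
```

```text
time: 21.75
tool_pos: [0.7107, 0.0656, 0.3385]
ee_rot: [3.142, 0.002, -0.081]
wrist_force: [-0.8, 0.1, -0.4]
width: 0.0364
turn [ 0.   0.1 -0.3] shift [ 0.4  0.1 66.5] now [710.7  65.6 338.5] [ 1.8e+02  1.0e-01 -4.6e+00] F [-0.8  0.1 -0.4] w 36.4 t 21.75
```

View pics/j.png

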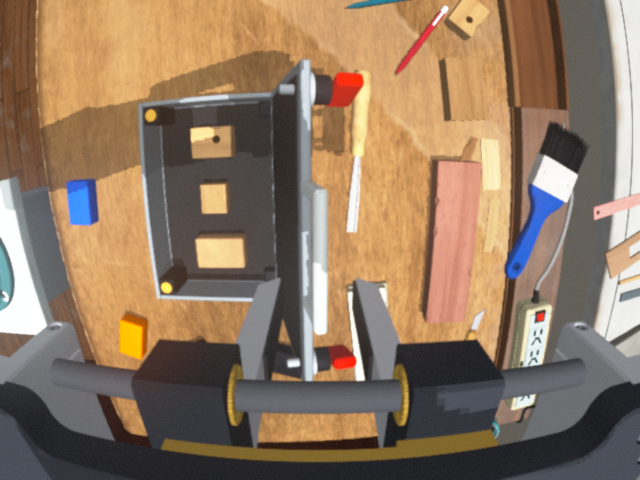

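The bar at (320,260) is centred between the fingers. I'll grip it.

```bash

python3 -m jog '[[[0,0,0],[0,0,40],0.23],[[0,0,0],[0,0,66],0.23],[[0,0,0],[0,0,66],0.23]]' 
python3 -m jog '[[[0,0,0],[0,0,0],1],[[0,0,0],[0,0,0],1],[[0,0,0],[0,0,0],1],[[0,0,0],[0,0,0],1],[[0,0,0],[0,0,0],1]]' 
python3 d.py 711 65.5 272 -4.3
```

```text
time: 22.1
tool_pos: [0.7078, 0.0659, 0.269]
ee_rot: [3.141, 0.009, -0.079]
wrist_force: [0.4, -0.2, -0.3]
width: 0.0363
time: 22.6
tool_pos: [0.7117, 0.0657, 0.2761]
ee_rot: [-3.141, -0.005, -0.079]
wrist_force: [1.6, 0.4, 5.1]
width: 0.0089
turn [-0.  -0.3 -0.2] shift [-0.7  0.2  4.1] now [711.7  65.7 276.1] [-180.    -0.3   -4.5] F [1.6 0.4 5.1] w 8.9 t 22.6
```

```bash

python3 -m jog '[[[0,0,0],[-45,0,-6],1],[[0,0,0],[-91,0,-3],1],[[0,0,0],[-134,0,9],1],[[0,0,0],[-175,0,30],1],[[0,0,0],[-211,0,58],1]]' 
python3 -m jog '[[[0,0,0],[0,0,0],1],[[0,0,0],[0,0,0],1]]' 
python3 d.py 432 86 51 -4.3
```

```text
time: 23.1
tool_pos: [0.5016, 0.0816, 0.2159]
ee_rot: [3.141, -0.009, -0.08]
wrist_force: [12.4, -0.9, -8.9]
width: 0.0092
time: 23.3
tool_pos: [0.4992, 0.0817, 0.2142]
ee_rot: [3.14, 0.004, -0.079]
wrist_force: [-0.1, -2.4, -5.5]
width: 0.009
turn [ 0.1  0.2 -0.2] shift [-66.6   0.7 163.5] now [499.2  81.7 214.2] [179.9   0.2  -4.5] F [-0.1 -2.4 -5.5] w 9.0 t 23.3
```

```bash

python3 -m jog '[[[0,0,0],[-28,0,35],1],[[0,0,0],[-49,0,75],1],[[0,0,0],[-63,0,118],1],[[0,0,0],[-66,0,145],1],[[0,0,0],[-67,0,167],1]]' 
python3 -m jog '[[[0,0,0],[0,0,2],1],[[0,0,0],[0,0,4],1]]' 
python3 d.py 432 86 51 -4.3
```

```text
time: 23.8
tool_pos: [0.4331, 0.0871, 0.0498]
ee_rot: [3.14, 0.006, -0.079]
wrist_force: [-11.2, -1.5, 1.8]
width: 0.009
time: 24.0
tool_pos: [0.4331, 0.0874, 0.0463]
ee_rot: [3.14, 0.008, -0.079]
wrist_force: [-15.3, -1.8, 9.1]
width: 0.0092
turn [ 0.1  0.4 -0.2] shift [-1.   1.5 -4.7] now [433.1  87.4  46.3] [179.9   0.4  -4.5] F [-15.3  -1.8   9.1] w 9.2 t 24.0
```

```bash

python3 -m jog '[[[0,0,0],[0,0,-2],0.23],[[0,0,0],[0,0,-3],0.23],[[0,0,0],[0,0,-3],0.23],[[0,0,0],[0,0,-45],0.23],[[0,0,0],[0,0,-75],1]]' 
python3 -m jog '[[[0,0,0],[0,0,0],1],[[0,0,0],[0,0,0],1],[[0,0,0],[0,0,0],1],[[0,0,0],[0,0,20],1],[[0,0,0],[0,0,35],1]]'
python3 -m jog '[[[0,0,0],[0,0,6],1],[[0,0,0],[0,0,11],1],[[0,0,0],[0,0,13],1]]'
python3 -m jog '[[[0,0,0],[0,0,2],1],[[0,0,0],[0,0,4],1],[[0,0,0],[0,0,4],1]]'
python3 d.py 432 86 51 -4.3
```

```text
time: 24.5
tool_pos: [0.4365, 0.0877, 0.1232]
ee_rot: [-3.141, -0.005, -0.079]
wrist_force: [1.8, 0.5, -0.3]
width: 0.0311
time: 25.0
tool_pos: [0.4331, 0.0875, 0.0827]
ee_rot: [3.141, 0.002, -0.079]
wrist_force: [-0.1, -0.9, -0.6]
width: 0.0005
time: 25.3
tool_pos: [0.4321, 0.0875, 0.0745]
ee_rot: [3.141, 0.004, -0.079]
wrist_force: [-13.9, -0.8, 26.9]
width: 0.0007
time: 25.6
tool_pos: [0.4322, 0.0875, 0.0742]
ee_rot: [3.141, 0.003, -0.079]
wrist_force: [-19.2, -2.9, 36.8]
width: 0.0003
turn [ 0.   0.2 -0.2] shift [ 0.   1.5 23.2] now [432.2  87.5  74.2] [180.    0.2  -4.5] F [-19.2  -2.9  36.8] w 0.3 t 25.6
```

The pressing finger met the bar top at 74-75 mm, so the lid is shut. Now the knobs.

```bash

python3 -m jog '[[[0,0,0],[0,0,-45],1],[[0,0,0],[0,0,-90],0.3],[[0,0,0],[0,0,-110],0.3],[[0,0,0],[0,0,-110],0.3]]' 
cat > k.py <<'E'
from h import *
p,d,c=snap("top"); P=cloud(c,d)
r=(p[...,0].astype(int)-p[...,1]>80)&(p[...,2]<130)
for u0,u1 in((248,292),(352,396)):
    m=np.zeros((480,640),bool); m[235:290,u0:u1]=r[235:290,u0:u1]; print("knob",m.sum(),rect(c,m,.115) if m.sum()>40 else "none")
print("lid z",np.median(P[220:250,380:384,2]),np.median(P[205:250,266:268,2]),np.median(P[215:230,290:300,2]))
E
python3 k.py
python3 d.py 504.3 198.6 150 67
```

```text
time: 26.0
tool_pos: [0.436, 0.0878, 0.1815]
ee_rot: [-3.14, -0.008, -0.079]
wrist_force: [-0.8, 0.2, -0.5]
width: 0.0211
knob 91 [504.  198.2  41.5  11.2 -26.4]
knob 87 [486.  -36.1  41.4  10.7 -18.7]
lid z 0.07035190132192448 0.07222264684968638 0.07445757419076349
turn [  0.1  -0.2 -71.5] shift [  60.6 -116.1   28.9] now [434.6  87.6 178.6] [-180.    -0.2   -4.5] F [0.6 0.1 0.2] w 25.8 t 26.05
```

```bash

python3 -m jog '[[[0,0,-8.5],[12,-23,0],0.15],[[0,0,-17],[24,-46,0],0.15],[[0,0,-25],[36,-70,0],0.15],[[0,0,-33],[48,-93,0],0.15],[[0,0,-41],[60,-116,0],0.15]]'  >/dev/null
python3 -m jog '[[[0,0,-8.5],[0,0,0],0.15],[[0,0,-17],[0,0,0],0.15],[[0,0,-25],[0,0,0],0.15],[[0,0,-29],[0,0,0],0.15],[[0,0,-29],[0,0,0],0.15]]' 
python3 d.py 504.3 198.6 95 65
python3 - <<'E'
from h import *
snap("wrist","k")
E
```

```text
time: 27.05
tool_pos: [0.5013, 0.1981, 0.1742]
ee_rot: [-3.137, 0.003, 1.143]
wrist_force: [0.7, 0.2, -0.3]
width: 0.0399
turn [-0.2  0.2  0.5] shift [ 1.9  2.9 79.2] now [501.3 198.1 174.2] [-179.8    0.2   65.5] F [ 0.7  0.2 -0.3] w 39.9 t 27.05
```

View pics/k.png

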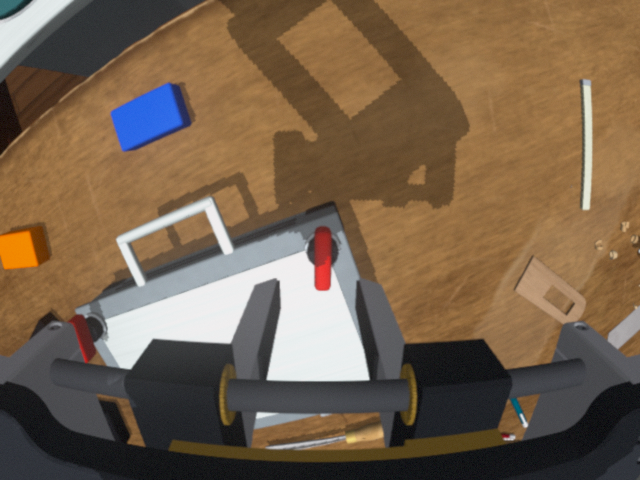

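The wing at (322,258) is parallel to the fingers and centred. I'll descend and grip.

```bash

python3 -m jog '[[[0,0,0],[2,3,40],0.15],[[0,0,0],[2,3,70],0.15],[[0,0,0],[2,3,78],0.15],[[0,0,0],[2,3,78],0.15]]' 
python3 -m jog '[[[0,0,0],[0,0,0],1],[[0,0,0],[0,0,0],1],[[0,0,0],[0,0,0],1],[[0,0,0],[0,0,0],1],[[0,0,0],[0,0,0],1]]' 
python3 -m jog '[[[0,0,6],[0,0,0],1],[[0,0,12],[0,0,0],1],[[0,0,18],[0,0,0],1],[[0,0,24],[0,0,0],1],[[0,0,30],[0,0,0],1]]' 
python3 -c "
from bench import robot; o=robot.get_obs();print(o['wrist_torque'],o['wrist_force'])"
```

```text
time: 27.5
tool_pos: [0.5046, 0.1986, 0.0971]
ee_rot: [-3.138, 0.003, 1.142]
wrist_force: [0.4, -0.0, -0.1]
width: 0.0401
time: 28.0
tool_pos: [0.5068, 0.1991, 0.1008]
ee_rot: [3.14, -0.001, 1.143]
wrist_force: [-1.2, -0.3, 3.1]
width: 0.0116
time: 28.5
tool_pos: [0.5066, 0.1987, 0.1008]
ee_rot: [3.14, -0.001, 0.615]
wrist_force: [-1.6, -1.8, 3.9]
width: 0.012
[-0.40791894  0.23793218  0.00604846] [-1.63055204 -1.84064043  3.8789274 ]
```

```bash
cat > tq.py <<'E'
from bench import robot; o=robot.get_obs();print("T",o['wrist_torque'].round(3),"F",o['wrist_force'].round(1),"yaw",round(o['ee_rot'][2]*57.3,1),"j6",o['joint_positions'][5].round(2))
E
python3 -m jog '[[[0,0,6],[0,0,0],1],[[0,0,12],[0,0,0],1],[[0,0,18],[0,0,0],1],[[0,0,24],[0,0,0],1],[[0,0,30],[0,0,0],1]]' >/dev/null; python3 tq.py
python3 -m jog '[[[0,0,6],[0,0,0],1],[[0,0,12],[0,0,0],1],[[0,0,18],[0,0,0],1],[[0,0,24],[0,0,0],1],[[0,0,30],[0,0,0],1]]' >/dev/null; python3 tq.py
python3 -m jog '[[[0,0,5],[0,0,0],1],[[0,0,10],[0,0,0],1],[[0,0,15],[0,0,0],1]]' ; python3 tq.py
```

```text
T [-0.526  0.546  0.041] F [-0.8 -1.2  5.8] yaw 5.2 j6 0.18
T [-0.488  0.735  0.084] F [-3.1 -2.3  5.8] yaw -24.8 j6 0.7
time: 29.8
tool_pos: [0.5055, 0.1987, 0.1008]
ee_rot: [3.14, 0.0, -0.693]
wrist_force: [-3.4, -1.4, 6.2]
width: 0.0117
T [-0.391  0.876  0.08 ] F [-3.4 -1.4  6.2] yaw -39.7 j6 0.96
```

```bash

python3 -m jog '[[[0,0,3],[0,0,0],1],[[0,0,6],[0,0,0],1]]' >/dev/null; python3 tq.py
python3 -m jog '[[[0,0,3],[0,0,0],1],[[0,0,6],[0,0,0],1]]' >/dev/null; python3 tq.py
python3 -m jog '[[[0,0,3],[0,0,0],1],[[0,0,6],[0,0,0],1]]' >/dev/null; python3 tq.py

```

```text
T [-0.407  0.89   0.082] F [-4.  -1.1  5.3] yaw -45.6 j6 1.07
T [-0.323  0.864  0.097] F [-4.1 -0.5  5.8] yaw -51.6 j6 1.17
T [-0.335  0.847  0.647] F [-3.1 -2.3  6.1] yaw -57.5 j6 1.28
```

The torque jumped to 0.65 N m at about -53°, which matches the expected end stop. I'll nudge, release and go to the right knob.

```bash

python3 -m jog '[[[0,0,2],[0,0,0],1],[[0,0,2],[0,0,0],1],[[0,0,2],[0,0,0],1]]' >/dev/null; python3 tq.py
python3 -m jog '[[[0,0,0],[0,0,0],0.15],[[0,0,0],[0,0,0],0.15],[[0,0,0],[0,0,0],0.15],[[0,0,0],[0,0,-45],0.15],[[0,0,0],[0,0,-80],0.15]]'
python3 k.py
python3 d.py 486.6 -36.1 170 70
```

```text
T [-0.271  0.756  0.579] F [-3.5 -0.2  5.4] yaw -59.4 j6 1.31
time: 31.2
tool_pos: [0.5056, 0.1988, 0.1795]
ee_rot: [3.139, 0.001, -1.039]
wrist_force: [0.5, 0.1, 1.3]
width: 0.04
knob 0 none
knob 87 [486.  -36.1  41.4  10.7 -18.7]
lid z 0.07026322426979759 0.5660142067099752 0.07543067368490808
turn [  -0.2   -0.8 -129.5] shift [191.9 139.3  16.6] now [509.2 199.9 187.6] [-179.4   -0.2  -59.5] F [1.4 0.4 4.4] w 40.1 t 31.25
```

```bash

python3 -m jog '[[[0,0,-8.5],[38,28,0],0.15],[[0,0,-17],[76,56,0],0.15],[[0,0,-25],[114,84,0],0.15],[[0,0,-33],[152,112,0],0.15],[[0,0,-42],[192,139,8],0.15]]'  >/dev/null
python3 -m jog '[[[0,0,-8.5],[0,0,0],0.15],[[0,0,-17],[0,0,0],0.15],[[0,0,-25],[0,0,0],0.15],[[0,0,-33.5],[0,0,0],0.15],[[0,0,-42],[0,0,0],0.15]]'  >/dev/null
python3 -m jog '[[[0,0,-8.5],[0,0,0],0.15],[[0,0,-17],[0,0,0],0.15],[[0,0,-25],[0,0,0],0.15],[[0,0,-33.5],[0,0,0],0.15],[[0,0,-42],[0,0,0],0.15]]'  >/dev/null
python3 d.py 486.6 -36.1 96 71
```

```text
turn [-0.  -0.  -7.8] shift [-13.1   8.1  77.3] now [485.3 -20.7 173.3] [-180.    -0.    63.2] F [-0.4 -0.1  0.7] w 39.6 t 32.75
```

```bash

python3 -m jog '[[[0,0,-4],[-13,8,0],0.15],[[0,0,-8],[-13,8,0],0.15],[[0,0,-8],[-13,8,0],0.15],[[0,0,-8],[-13,8,0],0.15]]'  >/dev/null
python3 d.py 486.6 -36.1 96 71
python3 - <<'E'
from h import *
snap("wrist","l")
E
```

```text
turn [-0.  -0.  -0.2] shift [-0.2  0.3 77.4] now [486.4 -35.8 173.4] [-180.    -0.    70.8] F [0.  0.4 0.5] w 39.8 t 33.15
```

View pics/l.png

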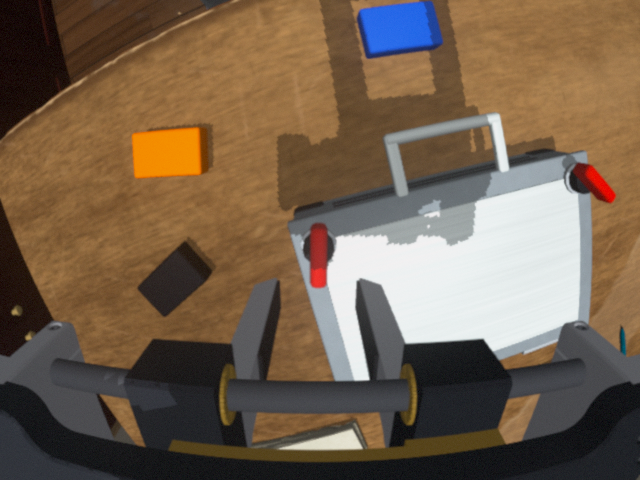

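The right wing at (318,255) is centred and parallel, and the left knob at (595,182) has clearly turned. I'll grip and turn the right one.

```bash

python3 -m jog '[[[0,0,0],[0,0,40],0.15],[[0,0,0],[0,0,70],0.15],[[0,0,0],[0,0,77],0.15],[[0,0,0],[0,0,77],0.15]]' >/dev/null
python3 -m jog '[[[0,0,0],[0,0,0],1],[[0,0,0],[0,0,0],1],[[0,0,0],[0,0,0],1],[[0,0,0],[0,0,0],1],[[0,0,0],[0,0,0],1]]' 
python3 -m jog '[[[0,0,6],[0,0,0],1],[[0,0,12],[0,0,0],1],[[0,0,18],[0,0,0],1],[[0,0,24],[0,0,0],1],[[0,0,30],[0,0,0],1]]'>/dev/null; python3 tq.py
python3 -m jog '[[[0,0,6],[0,0,0],1],[[0,0,12],[0,0,0],1],[[0,0,18],[0,0,0],1],[[0,0,24],[0,0,0],1],[[0,0,30],[0,0,0],1]]' >/dev/null; python3 tq.py
python3 -m jog '[[[0,0,6],[0,0,0],1],[[0,0,12],[0,0,0],1],[[0,0,18],[0,0,0],1],[[0,0,24],[0,0,0],1],[[0,0,30],[0,0,0],1]]' >/dev/null; python3 tq.py
python3 -m jog '[[[0,0,6],[0,0,0],1],[[0,0,12],[0,0,0],1],[[0,0,18],[0,0,0],1],[[0,0,24],[0,0,0],1]]' ; python3 tq.py
```

```text
time: 34.1
tool_pos: [0.4873, -0.0357, 0.0978]
ee_rot: [3.139, -0.001, 1.236]
wrist_force: [0.6, 1.6, 2.5]
width: 0.0114
T [ 0.248 -0.081  0.092] F [0.7 0.4 2.9] yaw 40.6 j6 -0.9
T [ 0.202 -0.164  0.03 ] F [1.  1.7 2.7] yaw 10.6 j6 -0.38
T [ 0.216 -0.239  0.049] F [2.1 1.5 2.5] yaw -19.4 j6 0.15
time: 36.0
tool_pos: [0.4881, -0.0356, 0.0979]
ee_rot: [-3.138, -0.003, -0.757]
wrist_force: [2.7, 1.6, 2.1]
width: 0.0117
T [ 0.215 -0.234  0.158] F [2.7 1.6 2.1] yaw -43.4 j6 0.57
```

```bash

for i in 1 ; do python3 -m jog '[[[0,0,3],[0,0,0],1],[[0,0,6],[0,0,0],1]]' >/dev/null; python3 tq.py
python3 -m jog '[[[0,0,2],[0,0,0],1],[[0,0,4],[0,0,0],1]]' >/dev/null; python3 tq.py
python3 -m jog '[[[0,0,2],[0,0,0],1],[[0,0,4],[0,0,0],1]]' >/dev/null; python3 tq.py; done

```

```text
T [ 0.236 -0.27   0.063] F [2.3 1.1 1.3] yaw -49.3 j6 0.67
T [ 0.198 -0.339  0.348] F [2.4 1.5 1.8] yaw -53.2 j6 0.74
T [-0.174 -0.092  0.653] F [1.9 1.5 1.9] yaw -57.1 j6 0.81
```

```bash

python3 -m jog '[[[0,0,2],[0,0,0],1],[[0,0,2],[0,0,0],1]]' >/dev/null; python3 tq.py
python3 -m jog '[[[0,0,0],[0,0,0],0.15],[[0,0,0],[0,0,0],0.15],[[0,0,0],[0,0,0],0.15],[[0,0,0],[0,0,-45],0.15],[[0,0,0],[0,0,-80],0.15]]' >/dev/null
python3 -m jog '[[[0,0,0],[0,0,-50],0.15],[[0,0,0],[0,40,-90],0.15],[[0,0,0],[30,80,-90],0.15],[[0,0,0],[60,120,-90],0.15],[[0,0,0],[90,160,-90],0.15]]' 
python3 d.py 300 -300 250 -57
```

```text
T [ 0.051 -0.366  0.613] F [2.6 0.3 2.9] yaw -59.1 j6 0.84
time: 37.8
tool_pos: [0.3957, -0.1927, 0.2671]
ee_rot: [-3.141, -0.001, -1.031]
wrist_force: [1.4, -0.4, -0.5]
width: 0.0401
turn [-0.  -0.1 -2.1] shift [ 42.9 137.2  17.1] now [ 395.7 -192.7  267.1] [-1.80e+02 -1.00e-01 -5.91e+01] F [ 1.4 -0.4 -0.5] w 40.1 t 37.8
```

```bash

python3 -m jog '[[[0,0,0],[10,45,0],0.15],[[0,0,0],[20,90,0],0.15],[[0,0,0],[40,137,0],0.15],[[0,0,0],[40,137,0],0.15],[[0,0,0],[40,137,0],0.15]]' 
python3 k.py; python3 - <<'E'
from h import *
p,d,c=snap("top","z"); cv2.imwrite("pics/z1.png",cv2.resize(p[20:340,150:530,::-1],None,fx=1.7,fy=1.7,interpolation=3))
E
```

```text
time: 38.3
tool_pos: [0.2986, -0.2967, 0.2661]
ee_rot: [-3.141, 0.002, -1.036]
wrist_force: [0.2, -0.4, -0.9]
width: 0.0395
knob 86 [504.5 198.3  42.2  10.6  38.9]
knob 86 [486.3 -36.3  41.3  10.8  36.7]
lid z 0.0697689621049229 0.0729740953669823 0.07435304914223284
```

View pics/z1.png

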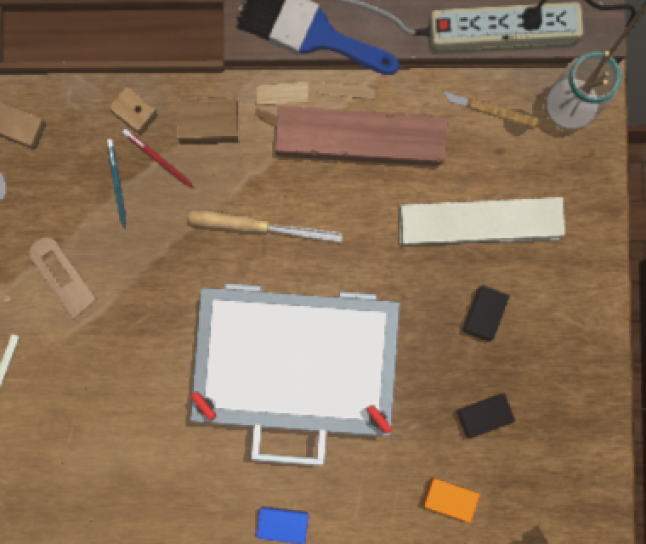

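The lid is flat and shut. The wings are at 38.9° and 36.7°; 2.4 rad predicts 38.2°. The bystanders have not moved.

```bash
python3 -c "
from bench import close_job; print(close_job())"
```

```text
the job is handed in; nothing more can be done
None
```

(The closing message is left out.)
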